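Snap the purge coupler onto the loaded station

TASK

The lidded jar stands on one of the two purge stations, an open beaker on the other. Take the steel coupler off its dock and press it squarely onto the tilted nipple of the station where the jar stands, past the snap until the spring collar is fully down, and finish while still gripping the coupler and holding it down against the spring. Do not press the other nipple, and leave the jar, the beaker and the bottles where they stand.

Things in the scene. Friction and masses are not known exactly. Their poses are not given: they have to be found in the camera images.
- coupler: round steel coupler, 84 mm tall, 0.12 to 0.2 kg, upright over the dock's peg at the start. Origin at the centre of its open mouth (underside), z up its axis. Skirt z 0 to 44 mm, 39 mm dia (42 mm over the first 5 mm), flat shoulder on top; grip neck 26 mm dia, z 44 to 84 mm. Bore 40 mm deep, 21 mm dia, widened to 25 mm over the first 5 mm. Its rim pushes the collar; fingertips can push on the shoulder
- dock: black square dock plate 70 mm x 70 mm x 15 mm, fixed; origin at the centre of its underside, z up. Its peg, 17 mm diameter, rises at the centre to 36 mm above the table, inside the coupler's bore: lift the coupler straight up by 25 mm or more to clear it
- nipple_a: steel nipple of the left station (A): round post 18 mm dia, tip at z = 60 mm tapering to 10 mm dia from 53 mm; leans 25 deg from vertical towards its station's front. Origin on its axis, 40 mm above the table; z runs out along it, y sideways, x up and to the back. Boss 40 mm dia up to z 14 mm; dark sliding collar 36 mm dia, top face at z 34 mm at rest, 24 mm fully pressed
- nipple_b: steel nipple of the right station (B): round post 18 mm dia, tip at z = 60 mm tapering to 10 mm dia from 53 mm; leans 25 deg from vertical towards its station's front. Origin on its axis, 40 mm above the table; z runs out along it, y sideways, x up and to the back. Boss 40 mm dia up to z 14 mm; dark sliding collar 36 mm dia, top face at z 34 mm at rest, 24 mm fully pressed
- pad_a (a point): centre of the black round pad (76 mm dia) on station A, 20 mm above the table, where a vessel stands. Station: fixed grey plate 200 x 100 x 20 mm, long side front to back; pad at the back, nipple origin 110 mm in front of the pad centre. It faces the robot (-x), turned up to 20 deg either way. Axes as the plate's: z up, x to its back
- pad_b (a point): centre of the black round pad (76 mm dia) on station B, 20 mm above the table, where a vessel stands. Station: fixed grey plate 200 x 100 x 20 mm, long side front to back; pad at the back, nipple origin 110 mm in front of the pad centre. It faces the robot (-x), turned up to 20 deg either way. Axes as the plate's: z up, x to its back
- collar_a (a joint): stroke of the spring collar on nipple A, m: 0 at rest (sprung out), 0.010 fully down along the nipple. Push needed: 5 N at first, peak about 10 N at 2 to 3 mm, then the snap (past 5 mm) to about 2 N near 8 mm, 7 N just before the 10 mm stop. It springs back when let go. A small toggle latch behind the boss makes the snap
- collar_b (a joint): stroke of the spring collar on nipple B, m: 0 at rest (sprung out), 0.010 fully down along the nipple. Push needed: 5 N at first, peak about 10 N at 2 to 3 mm, then the snap (past 5 mm) to about 2 N near 8 mm, 7 N just before the 10 mm stop. It springs back when let go. A small toggle latch behind the boss makes the snap
- jar: amber jar with a black lid, 64 mm diameter, 62 mm high, loose on the pad of one of the stations; origin at the centre of its underside, z up. It tells which nipple to use
- beaker: open glass beaker, 66 mm diameter, 75 mm high, loose on the pad of the other station; origin at the centre of its underside, z up
- amber_bottle: small amber bottle with black cap, 42 mm diameter, 95 mm high, loose on the table; origin at the centre of its underside, z up
- wash_bottle: white wash bottle, 72 mm diameter, 172 mm high with a bent spout reaching 240 mm high and 75 mm out along its x; loose on the table to the robot's left; origin at the centre of its underside, z up

How it is judged:
On the way, in this order (a step that is already met when the one before it is completed fails the run):
1. the coupler is lifted off its dock in the fingers (contact force between the fingers and coupler above 2 N and z of coupler in the frame of dock above 0.045 m), for 0.1 s.
2. the coupler is snapped onto the nipple of the station where the jar stands (((horizontal distance between jar and pad_a below 0.03 m and value of joint collar_a above 0.007 m and angle between the z axis of coupler and the z axis of nipple_a, either way round below 0.12 rad and distance between coupler and nipple_a below 0.03 m and contact force between coupler and nipple_a above 1 N) or (horizontal distance between jar and pad_b below 0.03 m and value of joint collar_b above 0.007 m and angle between the z axis of coupler and the z axis of nipple_b, either way round below 0.12 rad and distance between coupler and nipple_b below 0.03 m and contact force between coupler and nipple_b above 1 N))), for 0.1 s.
At the end, for the whole second after the job is handed in: coupler on the nipple of the jar's station (jar within 30 mm of its pad), axes within 0.12 rad, mouth within 30 mm of the nipple's origin, that collar held down over 8 of its 10 mm with over 1 N between coupler and nipple, and the fingers gripping the coupler with over 2 N (contact force between the fingers and coupler above 2 N and ((horizontal distance between jar and pad_a below 0.03 m and value of joint collar_a above 0.008 m and angle between the z axis of coupler and the z axis of nipple_a, either way round below 0.12 rad and distance between coupler and nipple_a below 0.03 m and contact force between coupler and nipple_a above 1 N) or (horizontal distance between jar and pad_b below 0.03 m and value of joint collar_b above 0.008 m and angle between the z axis of coupler and the z axis of nipple_b, either way round below 0.12 rad and distance between coupler and nipple_b below 0.03 m and contact force between coupler and nipple_b above 1 N))); the arm keeps its last pose, push and grip.
It fails at once if the nipple at the beaker's station is pressed (its collar goes down more than 3 mm) ((value of joint collar_a above 0.003 m and horizontal distance between beaker and pad_a below 0.05 m) or (value of joint collar_b above 0.003 m and horizontal distance between beaker and pad_b below 0.05 m)).
It fails at once if the jar is shifted by more than 25 mm or tipped (distance of jar from where it was at the start of the episode above 0.025 m or angle between jar's own z axis and vertical above 0.35 rad).
It fails at once if the beaker is shifted by more than 25 mm or tipped (distance of beaker from where it was at the start of the episode above 0.025 m or angle between beaker's own z axis and vertical above 0.35 rad).
It fails at once if the amber bottle is shifted by more than 25 mm or tipped (distance of amber_bottle from where it was at the start of the episode above 0.025 m or angle between amber_bottle's own z axis and vertical above 0.35 rad).
It fails at once if the wash bottle is shifted by more than 25 mm or tipped (distance of wash_bottle from where it was at the start of the episode above 0.025 m or angle between wash_bottle's own z axis and vertical above 0.35 rad).
It also fails if it takes over 40 s, if anything falls off the work surface, if the arm or the gripper's body presses on something with over 40 N, if the wrist force passes 120 N, or if a joint passes its speed limit or range.

ROBOT

A 6-joint arm with a two-finger parallel gripper is mounted at the origin on the work surface. World frame = base frame: x ahead of the robot, y to its left, z up, the work surface at z = 0. Lengths are in m, angles in rad, forces in N, time in s.
With the tool pointing down it reaches from about 0.2 to 0.875 m from the base axis. Payload 3.4 kg.
Tool frame: the origin (TCP) lies midway between the tips of the shut fingers; the grasp point (between the pads) lies 19 mm behind it; z points along the fingers, y is the line along which they close (so a half turn about z gives the same grasp; the last joint's range is limited). The gripper opens to 94 mm and grips with 3 to 60 N. Pads are 16 mm wide; open, the fingers measure 119 mm over their backs; the gripper's body (75 mm by 177 mm) begins 78 mm behind the grasp point.
Start: joints at [1.199, 0.276, 1.505, -0, 1.361, -0.121], TCP at [0.143, 0.557, 0.205] pointing down, gripper open.
Joint ranges: [-2.89, 2.89], [-0.75, 2.08], [0.22, 2.7], [-1.18, 4.32], [0.11, 2.71], [-2.7, 2.7]. Speed limits (rad/s): [2.57, 2.57, 3.14, 3.14, 3.14, 3.14].

INTERFACE

Orientations are given as a unit quaternion [x, y, z, w].
In Python, from bench import robot gives the robot as it stands.
- The arm moves only by the tool send_rows, never from a script. Its argument "steps" is a list of rows, each a list of 6 numbers: the shift along the tool's x, y, z in mm, then the turn, a rotation vector about the tool's x, y, z in degrees. In form: [[tx, ty, tz, wx, wy, wz], ...]. A call has 1 to 5 rows; each row shifts and turns the commanded pose from where the row before left it, along the tool's axes as they then stand; what a row does not reach is not made up. A row lasts 1/12 s, in which the tool goes at most 41.7 mm and 7.16 degrees, less where a joint would pass 70% of its speed; a pose out of reach is approached as far as the arm can. A call is refused whole if a number of a shift passes 41.7 or a number of a turn 7.16, either way. A call with a gripper value outside its range is refused whole. "grip" is the closure in counts, from 0 (fully open) to 255 (shut), set as the call begins (left out, the last holds). The fingers move at their own pace and stop on an object; "grip_force" is the grip in N (left out, the last holds). Time passes only in rows, so rows that do not move let the fingers close. It gives the time, the measured TCP pose, the force, the opening and the grip force at its end, in the units of the state.
- robot.get_state(): the state, without advancing time (a new reading comes with each control period).
- robot.read_camera(name): name is "scene" or "side" or "wrist"; returns a dict with "image" (400x640x3 uint8, red, green, blue), "range_z" (400x640 float32, m along the optical axis (not along the pixel's ray), 0 where there is no reading), "vfov" (degrees; the focal length in pixels is half the picture's height over the tangent of half this angle, whatever the lens; pixels are square), "cx", "cy" (the principal point, pixels), "dist" ([k1, k2, p1, p2, k3] as OpenCV has them; the pictures are not rectified), "origin" and "orientation" of the camera in the world. Camera axes: x right, y up, looking along -z (the intrinsics and any distortion apply to the point x, -y, -z); pixel columns grow to the right and rows downward; lengths in m; the calibration is good to about 2 mm. A picture is of the moment at which its call begins.
- robot.hand_in(): hands the job in; it is judged then, once.
The state is a dict: "t": time; "joint_positions": joint angles; "joint_vel": joint speeds; "tau": joint torques, N m; "ee_pos": TCP position; "ee_rot": TCP orientation; "force": force on the tool from outside, world axes, zero at the start; "ft_torque": the same for the moment, N m; "grip_width": finger opening in m; "finger_force": force on a finger pad.
Only numpy, scipy, OpenCV 4.12 (cv2) and the standard library are available. Lean on these libraries where they do the work, as an engineer would, in place of code of your own. Each camera call takes 0.05 s, during which the arm holds its last target. There are 200 camera calls.

## Working session

There is one attempt and no reset: what is moved stays moved. The work goes in short steps, Python scripts to look and compute and a tool call to move; the robot and the scene stay as the last step left them, time stands still between calls to the robot, and variables do not carry over. Pictures are saved under pics/ and viewed, at most 10 in all, crops included, and the job is handed in when it is done.

Besides the shell and the picture viewer there is one more tool, called after "Request:" as a command line: name --pt "numbers of a row" for each row, then --argument value for the rest. send_rows: Moves the arm, as the interface text tells. Its arguments: {"type":"object","properties":{"steps":{"type":"array"},"grip":{"type":"number"},"grip_force":{"type":"number"}},"required":["steps"]}

```bash
mkdir -p pics
cat > h.py <<'E'
import numpy as np, cv2
from scipy.spatial.transform import Rotation as R
from bench import robot
def cam(n):
    d=robot.read_camera(n); f=200/np.tan(np.radians(d['vfov'])/2)
    d['K']=np.array([[f,0,d['cx']],[0,f,d['cy']],[0,0,1.]]); d['D']=np.array(d['dist'],float)
    d['R']=R.from_quat(d['orientation']).as_matrix(); d['o']=np.array(d['origin']); return d
def rays(d,px):
    u=cv2.undistortPoints(np.array(px,float).reshape(-1,1,2),d['K'],d['D']).reshape(-1,2)
    return np.c_[u[:,0],-u[:,1],-np.ones(len(u))]
def plane(d,px,z):
    r=rays(d,px)@d['R'].T; return d['o']+r*((z-d['o'][2])/r[:,2])[:,None]
def pts(d,px):
    px=np.array(px,int).reshape(-1,2); z=d['range_z'][px[:,1],px[:,0]]
    return d['o']+(rays(d,px)*z[:,None])@d['R'].T
def cloud(d):
    v,u=np.mgrid[0:400,0:640]; px=np.c_[u.ravel(),v.ravel()]
    return pts(d,px).reshape(400,640,3)
def save(d,n): cv2.imwrite('pics/'+n,cv2.cvtColor(d['image'],cv2.COLOR_RGB2BGR))
E
python3 - <<'E'
from h import *
im=[]
for n in ['scene','side','wrist']:
    d=cam(n); np.save(n+'.npy',d,allow_pickle=True); im.append(d['image']); print(n,d['o'],d['R'][:,2],d['D'],(d['range_z']>0).mean())
a=np.vstack([np.hstack(im[:2]),np.hstack([im[2],im[2]*0])])
cv2.imwrite('pics/a.png',cv2.resize(a[...,::-1],(800,500),interpolation=cv2.INTER_AREA))
E
```

```text
scene [0.86301296 0.48355399 0.88585398] [0.3348302  0.40805682 0.84933996] [-0.02534208  0.          0.          0.          0.        ] 0.99603125
side [ 0.30874838 -0.63108589  0.91069736] [-0.20908345 -0.64966027  0.73090741] [-0.07296376  0.          0.          0.          0.        ] 0.99594921875
wrist [0.07762595 0.57324566 0.38327301] [-0.22589211  0.05971893  0.97232011] [-0.05323252  0.          0.          0.          0.        ] 0.99578515625
```

View pics/a.png

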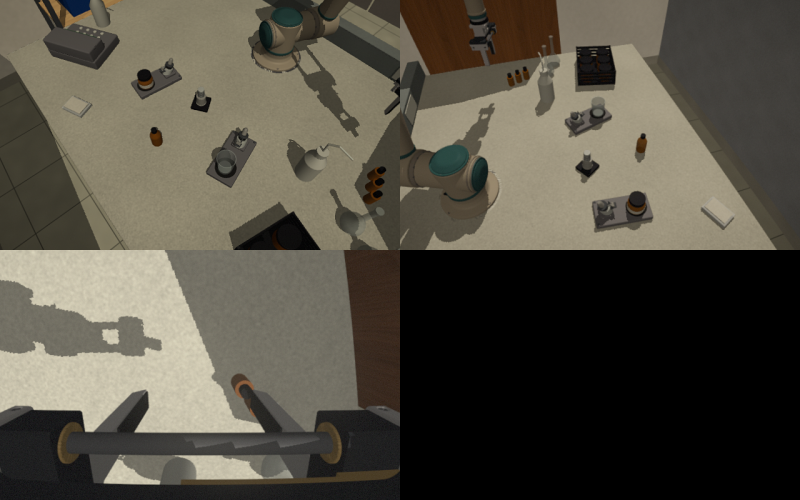

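The jar is on station B (the robot's right: scene px (232,125), side px (376,326)). The beaker is on A. The coupler on its dock is at scene (322,160), side (299,256).

Run:
```python
from h import *
print(robot.get_state())
for n,c,j,b in [('scene',(322,160),(232,125),(358,255)),('side',(299,256),(376,326),(315,170))]:
    d=np.load(n+'.npy',allow_pickle=True).item(); P=cloud(d)
    tab=P[150:200,150:200] if n=='scene' else P[150:250,420:440]
    print(n,'c',P[c[1],c[0]].round(3),'j',P[j[1],j[0]].round(3),'beaker',P[b[1],b[0]].round(3))
    cc=P[c[1],c[0]]
    Q=P.reshape(-1,3); r=np.linalg.norm(Q[:,:2]-cc[:2],axis=1)
    for lo,hi in [(-.005,.005),(.012,.018),(.055,.063),(.095,.105)]:
        m=(r<.06)&(Q[:,2]>lo)&(Q[:,2]<hi); q=Q[m]
        if m.sum()>3: (x,y),rad=cv2.minEnclosingCircle(q[:,:2].astype(np.float32)); print(lo,hi,m.sum(),q.mean(0).round(4),'circ',round(x,4),round(y,4),round(rad,4))
    jj=P[j[1],j[0]]; r=np.linalg.norm(Q[:,:2]-jj[:2],axis=1)
    m=(r<.2)&(abs(Q[:,2]-.02)<.004); m&=Q[:,1]<cc[1]-.02
    rect=cv2.minAreaRect(Q[m][:,:2].astype(np.float32)); print('rect',rect)
    m=(r<.05)&(Q[:,2]>.074)&(Q[:,2]<.09); q=Q[m]; print('lid',m.sum(),q.mean(0),cv2.minEnclosingCircle(q[:,:2].astype(np.float32)))
    m=(r<.2)&(r>.05)&(Q[:,2]>.05)&(Q[:,1]<cc[1]-.03); q=Q[m]; print('nip',m.sum(),q.mean(0),q[q[:,2].argmax()])
```

```text
{'t': 0.15, 'joint_positions': array([ 1.19904655e+00,  2.76474995e-01,  1.50578604e+00, -3.20137752e-05,
        1.36073768e+00, -1.20975168e-01]), 'joint_vel': array([ 0.00129239, -0.00180392, -0.00389766, -0.00020371, -0.00013428,
        0.00196929]), 'tau': array([ 1.45749236e-03, -4.04932415e+01, -2.37430340e+01,  7.04123382e-02,
        3.17039480e-02, -8.33154354e-05]), 'ee_pos': array([0.14254038, 0.55662428, 0.20481149]), 'ee_rot': array([ 1.25055654e-01,  9.92149479e-01, -6.85620445e-04, -1.56273510e-04]), 'force': array([0.4618565 , 0.3891364 , 0.23288824]), 'ft_torque': array([0.00975905, 0.02167959, 0.05888878]), 'finger_force': 0.0, 'grip_width': 0.09418982804710627}
scene c [0.462 0.007 0.053] j [ 0.577 -0.205  0.084] beaker [0.558 0.241 0.028]
-0.005 0.005 824 [ 4.731e-01  2.160e-02 -2.000e-04] circ 0.4623 0.0067 0.0601
0.012 0.018 352 [ 0.4568 -0.0005  0.0147] circ 0.4522 -0.0068 0.0467
0.055 0.063 75 [ 0.4567 -0.0029  0.0585] circ 0.4528 -0.0093 0.0198
0.095 0.105 75 [ 0.4521 -0.0081  0.0985] circ 0.4522 -0.0085 0.0133
rect ((0.5293688178062439, -0.1660955250263214
[... 224 characters left out ...]
[ 0.44226484 -0.21200719  0.09804875]
side c [ 0.449 -0.022  0.068] j [ 0.553 -0.25   0.082] beaker [0.562 0.235 0.088]
-0.005 0.005 835 [ 0.4446 -0.0406 -0.0006] circ 0.4486 -0.0221 0.06
0.012 0.018 352 [ 0.4481 -0.0196  0.0145] circ 0.4516 -0.0113 0.0462
0.055 0.063 83 [ 0.4494 -0.0161  0.0586] circ 0.4513 -0.0096 0.0197
0.095 0.105 77 [ 0.4508 -0.0099  0.0985] circ 0.4511 -0.0088 0.0132
rect ((0.5208127498626709, -0.22700166702270508), (0.1010950580239296, 0.2005358636379242), 84.00379180908203)
lid 517 [ 0.56681862 -0.23346078  0.08096256] ((0.5679990649223328, -0.23174715042114258), 0.028300020843744278)
nip 420 [ 0.45986973 -0.22344308  0.06896974] [ 0.43735881 -0.21828099  0.09536675]
```

```bash
cat >> h.py <<'E'
def go(pos,Rt,hi=None):
    s=robot.get_state(); R0=R.from_quat(s['ee_rot']); rel=R0.inv()*R.from_matrix(Rt)
    print('t',s['t'],'tool shift mm',(R0.inv().apply(np.array(pos)-s['ee_pos'])*1000).round(1),'rot deg',np.degrees(rel.as_rotvec()).round(2),'F',s['force'].round(1),'w',round(s['grip_width'],4),'ff',s['finger_force'],'ee',s['ee_pos'].round(4))
def rot(yaw,tilt): # tool pose, yaw deg of station, tilt deg of nipple
    n=R.from_euler('z',yaw,degrees=True).apply([-np.sin(np.radians(tilt)),0,np.cos(np.radians(tilt))])
    y=R.from_euler('z',yaw,degrees=True).apply([0,1,0]); return np.c_[np.cross(y,-n),y,-n]
E
python3 - <<'E'
from h import *
for n in ['scene','side']:
    d=np.load(n+'.npy',allow_pickle=True).item(); Q=cloud(d).reshape(-1,3)
    m=(Q[:,0]>.1)&(Q[:,0]<.8)&(Q[:,1]>.1)&(Q[:,1]<.7)&(Q[:,2]>.04)&(Q[:,2]<.5)
    g={}
    for p in Q[m]: g.setdefault((int(p[0]*20)/20,int(p[1]*20)/20),[]).append(p[2])
    print(n,{k:(len(v),round(float(max(v)),2)) for k,v in sorted(g.items()) if len(v)>15})
go([.452,-.009,.20],rot(-6,0))
E
```

```text
scene {(0.1, 0.45): (90, 0.35), (0.1, 0.5): (218, 0.28), (0.15, 0.45): (240, 0.35), (0.15, 0.6): (67, 0.07), (0.2, 0.6): (358, 0.07), (0.25, 0.6): (191, 0.07), (0.25, 0.65): (165, 0.07), (0.35, 0.4): (593, 0.17), (0.35, 0.45): (1051, 0.24), (0.35, 0.5): (72, 0.23), (0.35, 0.6): (123, 0.18), (0.35, 0.65): (151, 0.18), (0.4, 0.2): (51, 0.1), (0.4, 0.4): (92, 0.11), (0.4, 0.45): (155, 0.12), (0.4, 0.6): (243, 0.18), (0.4, 0.65): (785, 0.18), (0.45, 0.2): (391, 0.1), (0.5, 0.2): (29, 0.1), (0.5, 0.25): (148, 0.1), (0.5, 0.5): (248, 0.09), (0.5, 0.55): (93, 0.09), (0.55, 0.2): (251, 0.1), (0.55, 0.25): (193, 0.1), (0.55, 0.5): (437, 0.09), (0.55, 0.55): (588, 0.08), (0.55, 0.6): (185, 0.08), (0.6, 0.25): (98, 0.1), (0.6, 0.45): (85, 0.08), (0.6, 0.5): (427, 0.08), (0.6, 0.55): (359, 0.08), (0.65, 0.45): (130, 0.09), (0.65, 0.5): (358, 0.08), (0.7, 0.45): (95, 0.09)}
side {(0.1, 0.45): (478, 0.35), (0.1, 0.5): (1084, 0.49), (0.1, 0.6): (22, 0.29), (0.15, 0.45): (106, 0.35), (0.15, 0.5): (687, 0.49), (0.15, 0.55): (192, 0.48), (0.15, 0.6): (334, 0.35), (0.2, 0.6): (128, 0.07), (0.25, 0.6): 
[... 423 characters left out ...]
(226, 0.1), (0.55, 0.5): (226, 0.09), (0.55, 0.55): (76, 0.08), (0.55, 0.6): (84, 0.08), (0.55, 0.65): (24, 0.08), (0.6, 0.25): (31, 0.1), (0.6, 0.45): (125, 0.08), (0.6, 0.5): (86, 0.08), (0.6, 0.55): (72, 0.08), (0.6, 0.6): (119, 0.08), (0.6, 0.65): (111, 0.08), (0.65, 0.45): (162, 0.09), (0.65, 0.5): (135, 0.08), (0.65, 0.55): (89, 0.08), (0.65, 0.6): (56, 0.08), (0.65, 0.65): (75, 0.08), (0.7, 0.45): (104, 0.09), (0.7, 0.5): (93, 0.08), (0.7, 0.55): (96, 0.08), (0.7, 0.6): (72, 0.08), (0.7, 0.65): (129, 0.08), (0.75, 0.6): (31, 0.08), (0.75, 0.65): (38, 0.08)}
t 0.15 tool shift mm [-440.1 -471.1    5.4] rot deg [-0.08 -0.01 -8.37] F [0.5 0.4 0.2] w 0.0942 ff 0.0 ee [0.1425 0.5566 0.2048]
```

Request:
send_rows --pt "-10 -40 -12 0 0 0" --pt "-10 -40 -12 0 0 0" --pt "-10 -40 -12 0 0 0" --pt "-10 -40 -6 0 0 0" --pt "-10 -40 0 0 0 0" --grip 0

```text
t: 0.57
ee_pos: [0.1416, 0.3534, 0.2472]
ee_rot: [0.125, 0.992, 0.001, 0.001]
force: [0.7, -0.2, 0.5]
grip_width: 0.0939
finger_force: 0.0
```

Request:
send_rows --pt "-31 -27 0 0 0 0" --pt "-31 -27 0 0 0 0" --pt "-31 -27 0 0 0 0" --pt "-31 -27 0 0 0 0" --pt "-31 -27 0 0 0 0"

```text
t: 0.98
ee_pos: [0.2583, 0.1836, 0.2466]
ee_rot: [0.125, 0.992, 0.0, 0.001]
force: [1.3, -0.2, -0.0]
grip_width: 0.0938
finger_force: 0.0
```

Request:
send_rows --pt "-31 -27 8 0 0 0" --pt "-31 -27 8 0 0 0" --pt "-31 -27 8 0 0 -1.5" --pt "-31 -27 8 0 0 -3.5" --pt "-31 -27 8 0 0 -3.4"

```text
t: 1.4
ee_pos: [0.3781, 0.0175, 0.2063]
ee_rot: [0.051, 0.999, 0.0, 0.0]
force: [0.6, 1.2, -0.4]
grip_width: 0.0937
finger_force: 0.0
```

Request:
send_rows --pt "0 0 0 0 0 0"

```text
t: 1.48
ee_pos: [0.3818, 0.0141, 0.2054]
ee_rot: [0.055, 0.999, -0.002, 0.001]
force: [0.1, 1.0, -0.1]
grip_width: 0.0938
finger_force: 0.0
```

Run:
```python
from h import *
go([.4515,-.009,.061],rot(-6,0))
d=cam('wrist'); save(d,'w1.png'); np.save('wrist1.npy',d,allow_pickle=True)
Q=cloud(d).reshape(-1,3); c=np.array([.4515,-.009]); r=np.linalg.norm(Q[:,:2]-c,axis=1)
for lo,hi in [(.055,.064),(.094,.105)]:
    m=(r<.04)&(Q[:,2]>lo)&(Q[:,2]<hi); q=Q[m]
    if len(q)>5: print(len(q),q.mean(0).round(4),cv2.minEnclosingCircle(q[:,:2].astype(np.float32)))
```

```text
t 1.4833 tool shift mm [-71.6 -15.  144.5] rot deg [-0.18  0.08 -0.26] F [ 0.1  1.  -0.1] w 0.0938 ff 0.0 ee [0.3818 0.0141 0.2054]
424 [ 0.4441 -0.0075  0.0584] ((0.45133259892463684, -0.00903854425996542), 0.019498277455568314)
569 [ 0.4509 -0.009   0.0982] ((0.4518525302410126, -0.00901747029274702), 0.013200657442212105)
```

View pics/w1.png

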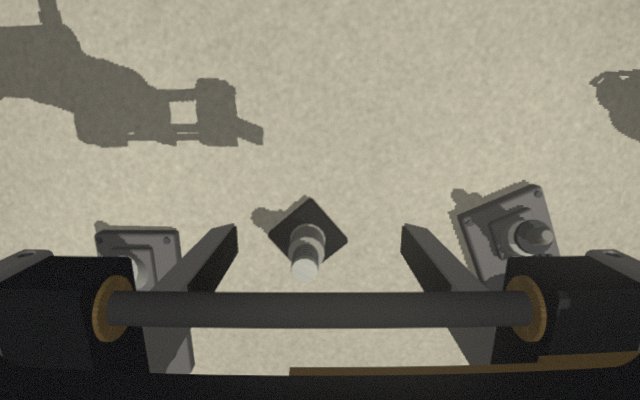

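Wrist picture: the coupler neck is at (305,265) between the open fingers. Station B's front is at the left edge and A's is at the right.

Request:
send_rows --pt "-24 -5 20 0 0 0" --pt "-24 -5 20 0 0 0" --pt "-23.5 -5 20 0 0 0" --pt "0 0 28 0 0 0" --pt "0 0 28 0 0 0"

```text
t: 1.95
ee_pos: [0.4486, -0.0018, 0.09]
ee_rot: [0.052, 0.999, 0.0, 0.001]
force: [0.1, 0.5, 0.0]
grip_width: 0.0941
finger_force: 0.0
```

Request:
send_rows --pt "0 0 16 0 0 0" --pt "0 0 10 0 0 0" --pt "0 0 0 0 0 0"

```text
t: 2.2
ee_pos: [0.4447, -0.001, 0.0627]
ee_rot: [0.052, 0.999, 0.001, -0.003]
force: [0.5, 0.4, 0.1]
grip_width: 0.0942
finger_force: 0.0
```

Run:
```python
from h import *
go([.4516,-.009,.061],rot(-6,0))
```

```text
t 2.2 tool shift mm [-7.6 -7.2  1.6] rot deg [ 0.05 -0.34  0.08] F [0.5 0.4 0.1] w 0.0942 ff 0.0 ee [ 0.4447 -0.001   0.0627]
```

Request:
send_rows --pt "-7.6 -7.2 1.0 0 0 0" --pt "0 0 0 0 0 0" --pt "0 0 0 0 0 0"

```text
t: 2.45
ee_pos: [0.4558, -0.0108, 0.0647]
ee_rot: [0.052, 0.999, -0.0, 0.001]
force: [-0.3, -0.4, 0.6]
grip_width: 0.0941
finger_force: 0.0
```

Run:
```python
from h import *
go([.4516,-.009,.061],rot(-6,0)); print(robot.get_state()['joint_vel'].round(3))
```

```text
t 2.45 tool shift mm [4.4 1.4 3.7] rot deg [-0.    0.16  0.01] F [-0.3 -0.4  0.6] w 0.0941 ff 0.0 ee [ 0.4558 -0.0108  0.0647]
[-0.001 -0.004  0.013  0.002  0.007  0.001]
```

Request:
send_rows --pt "0 0 0 0 0 0" --pt "0 0 0 0 0 0"

```text
t: 2.62
ee_pos: [0.4547, -0.0106, 0.0643]
ee_rot: [0.052, 0.999, 0.0, 0.001]
force: [-0.5, -0.2, 0.0]
grip_width: 0.0942
finger_force: 0.0
```

Request:
send_rows --pt "0 0 0 0 0 0" --pt "0 0 0 0 0 0"

```text
t: 2.78
ee_pos: [0.4543, -0.0106, 0.0639]
ee_rot: [0.052, 0.999, 0.0, 0.0]
force: [0.3, -0.3, 0.7]
grip_width: 0.0938
finger_force: 0.0
```

Run:
```python
from h import *
d=cam('wrist')
go([.4516,-.009,.061],rot(-6,0)); print(robot.get_state()['joint_vel'].round(3))
d=cam('wrist')
go([.4516,-.009,.061],rot(-6,0)); save(d,'w2.png')
```

```text
t 2.8333 tool shift mm [2.8 1.3 2.8] rot deg [0.01 0.01 0.03] F [-0.3 -0.1  0.4] w 0.0937 ff 0.0 ee [ 0.4543 -0.0106  0.0638]
[-0.001  0.002  0.001 -0.001 -0.     0.003]
t 2.8833 tool shift mm [2.8 1.3 2.7] rot deg [0.01 0.01 0.03] F [0.1 0.  0.4] w 0.0941 ff 0.0 ee [ 0.4543 -0.0106  0.0637]
```

View pics/w2.png

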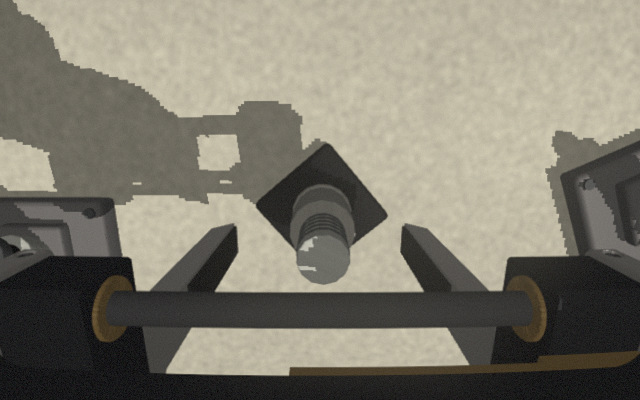

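Wrist picture: the neck (323,260) sits between the fingertips, near (235,228) and (403,228), slightly off-centre. I'll apply the small correction and close.

Request:
send_rows --pt "2.6 1.2 2.2 0 0 0" --pt "0 0 0 0 0 0" --pt "0 0 0 0 0 0" --pt "0 0 0 0 0 0"

```text
t: 3.22
ee_pos: [0.4517, -0.0091, 0.0613]
ee_rot: [0.052, 0.999, 0.0, -0.0]
force: [0.3, -0.5, -0.2]
grip_width: 0.0943
finger_force: 0.0
```

Request:
send_rows --pt "0 0 0 0 0 0" --pt "0 0 0 0 0 0" --pt "0 0 0 0 0 0" --pt "0 0 0 0 0 0" --pt "0 0 0 0 0 0" --grip 255 --grip_force 40

```text
t: 3.63
ee_pos: [0.4519, -0.0091, 0.0614]
ee_rot: [0.052, 0.999, 0.0, 0.0]
force: [0.4, -0.3, 0.1]
grip_width: 0.0641
finger_force: 0.0
```

Request:
send_rows --pt "0 0 0 0 0 0" --pt "0 0 0 0 0 0" --pt "0 0 0 0 0 0" --pt "0 0 0 0 0 0"

```text
t: 3.97
ee_pos: [0.4519, -0.0091, 0.0614]
ee_rot: [0.052, 0.999, 0.0, 0.0]
force: [-0.4, -0.2, -0.1]
grip_width: 0.0374
finger_force: 0.0
```

Request:
send_rows --pt "0 0 0 0 0 0" --pt "0 0 0 0 0 0" --pt "0 0 0 0 0 0"

```text
t: 4.22
ee_pos: [0.4518, -0.0091, 0.0613]
ee_rot: [0.052, 0.999, 0.0, -0.0]
force: [-0.3, -0.4, -0.2]
grip_width: 0.0256
finger_force: 40.0
```

Request:
send_rows --pt "0 0 -4 0 0 0" --pt "0 0 -10 0 0 0" --pt "0 0 -18 0 0 0" --pt "0 0 -22 0 0 0" --pt "0 0 -22 0 0 0"

```text
t: 4.63
ee_pos: [0.4511, -0.009, 0.138]
ee_rot: [0.052, 0.999, 0.0, -0.001]
force: [0.2, -0.5, -0.7]
grip_width: 0.0255
finger_force: 40.0
```

Run:
```python
from h import *
o=np.array([.4611,-.2207,.04]); Rt=rot(-6,25); n=-Rt[:,2]
print(n); go(o+n*(.034+.046+.08),Rt)
```

```text
[-0.42030311  0.04417564  0.90630779]
t 4.6333 tool shift mm [  35.8 -209.4  -47. ] rot deg [ 2.000e-02 -2.509e+01  3.000e-02] F [ 0.2 -0.5 -0.7] w 0.0255 ff 39.983784556388855 ee [ 0.4511 -0.009   0.138 ]
```

Request:
send_rows --pt "7 -30 -12 0 0 0" --pt "7 -41 -12 0 0 0" --pt "7 -41 -12 0 0 0" --pt "7 -41 -10 0 -4 0" --pt "7 -41 -4 0 -5 0"

```text
t: 5.05
ee_pos: [0.3997, -0.1969, 0.1878]
ee_rot: [0.05, 0.995, -0.006, 0.082]
force: [0.9, -0.2, -0.7]
grip_width: 0.0254
finger_force: 40.0
```

Request:
send_rows --pt "0 -15 0 0 -6 0" --pt "0 0 0 0 -6 0" --pt "0 0 0 0 -4 0" --pt "0 0 0 0 0 0"

```text
t: 5.38
ee_pos: [0.3923, -0.2073, 0.1837]
ee_rot: [0.053, 0.975, -0.01, 0.215]
force: [-1.0, 0.3, -1.8]
grip_width: 0.0255
finger_force: 40.0
```

Request:
send_rows --pt "0 0 0 0 0 0" --pt "0 0 0 0 0 0" --pt "0 0 0 0 0 0" --pt "0 0 0 0 0 0"

```text
t: 5.72
ee_pos: [0.3975, -0.2093, 0.1862]
ee_rot: [0.05, 0.975, -0.011, 0.216]
force: [-0.3, 0.0, -1.5]
grip_width: 0.0252
finger_force: 40.0
```

Run:
```python
from h import *
o=np.array([.4611,-.2207,.04]); Rt=rot(-6,25); n=-Rt[:,2]
go(o+n*(.034+.046+.08),Rt)
im=[]
for k in ['scene','side','wrist']:
    d=cam(k); np.save(k+'3.npy',d,allow_pickle=True)
    P=cloud(d); Q=P.reshape(-1,3)
    if k!='wrist':
        u,v=cv2.projectPoints((np.array([[.45,-.22,.1]])-d['o'])@d['R']*[1,-1,-1],np.zeros(3),np.zeros(3),d['K'],d['D'])[0][0,0].astype(int); print(k,u,v)
        im.append(cv2.resize(d['image'][max(0,v-60):v+60,max(0,u-80):u+80],(400,300),interpolation=cv2.INTER_CUBIC))
    else: im.append(cv2.resize(d['image'],(400,300)))
    m=(abs(Q[:,2]-.02)<.003)&(Q[:,1]<-.1)&(Q[:,1]>-.35)&(Q[:,0]>.35)&(Q[:,0]<.7)
    if m.sum()>50: print(cv2.minAreaRect(Q[m][:,:2].astype(np.float32)))
    Z=(Q-o)@np.c_[np.cross(Rt[:,1],n),Rt[:,1],n]  # nipple frame x,y,z
    for lo,hi in [(.036,.045),(.045,.052)]:
        m=(np.hypot(Z[:,0],Z[:,1])<.02)&(Z[:,2]>lo)&(Z[:,2]<hi); 
        if m.sum()>5: print(k,lo,m.sum(),Z[m].mean(0).round(4),cv2.minEnclosingCircle(Z[m][:,:2].astype(np.float32)))
        if m.sum()>8:
            q=Z[m]; A=np.c_[2*q[:,:2],np.ones(len(q))]; s=np.linalg.lstsq(A,(q[:,:2]**2).sum(1),rcond=None)[0]; print('  fit',s[:2],np.sqrt(s[2]+s[0]**2+s[1]**2))
    m=(np.hypot(Z[:,0],Z[:,1])<.02)&(Z[:,2]>.052)&(Z[:,2]<.066)
    if m.sum()>5: print(k,'tip',m.sum(),Z[m][Z[m][:,2]>.056].mean(0).round(4),np.percentile(Z[m][:,2],95).round(4))
a=np.hstack(im); cv2.imwrite('pics/b.png',cv2.resize(a[...,::-1],(800,200)))
cv2.imwrite('pics/b1.png',np.hstack(im[:2])[...,::-1])
```

```text
t 5.7167 tool shift mm [ 3.4 -4.7 -0.2] rot deg [ 0.04 -0.01  0.16] F [-0.3  0.  -1.5] w 0.0252 ff 39.98371481895447 ee [ 0.3975 -0.2093  0.1862]
scene 268 93
((0.5218220949172974, -0.22471322119235992), (0.1026507318019867, 0.19974659383296967), 84.46022033691406)
scene 0.036 21 [0.0046 0.0058 0.0412] ((0.0018885775934904814, 0.0028919135220348835), 0.009083855897188187)
  fit [0.00195436 0.0027092 ] 0.007321933589905008
scene 0.045 13 [0.0041 0.0061 0.0483] ((0.00326626468449831, 0.00509585440158844), 0.007421689108014107)
  fit [0.00219321 0.00291885] 0.006434025579883015
scene tip 30 [0.0019 0.0018 0.0588] 0.0607
side 324 322
((0.5206190347671509, -0.22710514068603516), (0.1000455692410469, 0.20041537284851074), 83.72856903076172)
side 0.036 30 [ 0.0003 -0.0046  0.0392] ((-6.482002936536446e-05, -0.0002066445304080844), 0.016050133854150772)
  fit [-0.00158204 -0.00145213] 0.009283949399457248
side 0.045 16 [ 0.0029 -0.0028  0.0485] ((0.0001465624663978815, 0.000686973100528121), 0.008016283623874187)
  fit [-0.00012484  0.00151317] 0.007812690847407738
side tip 44 [-0.0007  0.0003  0.0585] 0.0603
((0.48255735635757446, -0.22176823019981384), (0.09944432973861694, 0.12286143749952316), 84.42901611328125)
wrist 0.036 34 [-0.0072  0.0014  0.0407] ((-0.004664786159992218, 0.0012335085775703192), 0.0074506718665361404)
  fit [6.43473377e-05 1.17805985e-03] 0.008598605393882769
wrist 0.045 21 [-0.0071  0.0005  0.0483] ((-0.0040072426199913025, 0.0008366031106561422), 0.0077546932734549046)
  fit [0.00011069 0.00121253] 0.008614421821124717
wrist tip 55 [-0.0061  0.0008  0.0565] 0.0563
```

View pics/b1.png

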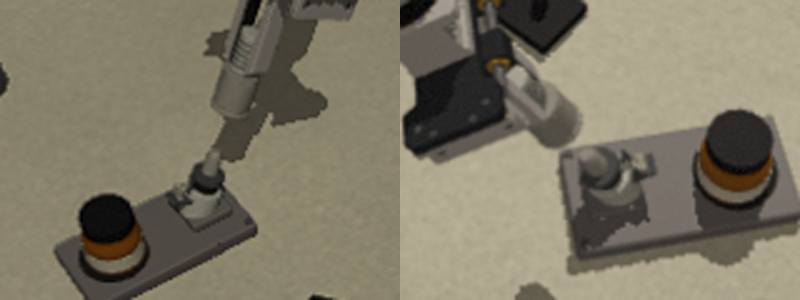

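The picture shows the coupler held parallel to the nipple axis, above and in front of nipple B (scene crop (233,95), nipple tip (212,155)). Next I'll correct the lateral offset, come closer and measure the relative offset.

Request:
send_rows --pt "3.4 -3.7 10 0 0 0" --pt "0 0 18 0 0 0" --pt "0 0 10 0 0 0" --pt "0 0 4 0 0 0" --pt "0 0 0 0 0 0"

```text
t: 6.28
ee_pos: [0.4105, -0.2137, 0.1452]
ee_rot: [0.05, 0.975, -0.01, 0.215]
force: [0.1, -1.0, -1.9]
grip_width: 0.0257
finger_force: 40.0
```

Request:
send_rows --pt "0 0 0 0 0 0" --pt "0 0 0 0 0 0" --pt "0 0 0 0 0 0"

```text
t: 6.53
ee_pos: [0.4107, -0.2147, 0.1469]
ee_rot: [0.051, 0.975, -0.012, 0.217]
force: [0.4, 0.3, -1.0]
grip_width: 0.0252
finger_force: 40.0
```

```bash
cat > m.py <<'E'
from h import *
from scipy.optimize import least_squares
o=np.array([.4611,-.2207,.04]); Rt=rot(-6,25); n=-Rt[:,2]; N=np.c_[np.cross(Rt[:,1],n),Rt[:,1],n]
s=robot.get_state(); t=(s['ee_pos']-o)@N; go(o+n*(t[2]),Rt); print('tcp in nipple',t.round(4))
for k in ['scene','side','wrist']:
    d=cam(k); Z=(cloud(d).reshape(-1,3)-o)@N
    for nm,lo,hi,r in [('post',.037,.052,.009),('collar',.028,.033,.018),('skirt',t[2]-.039,t[2]-.006,.0195)]:
        m=(abs(np.hypot(Z[:,0]-.0,Z[:,1])-r)<.005)&(Z[:,2]>lo)&(Z[:,2]<hi)
        if nm=='skirt': m=(np.hypot(Z[:,0],Z[:,1])<.027)&(Z[:,2]>lo)&(Z[:,2]<hi)
        q=Z[m]
        if len(q)<8: continue
        f=least_squares(lambda p:np.hypot(q[:,0]-p[0]-p[2]*(q[:,2]-lo),q[:,1]-p[1]-p[3]*(q[:,2]-lo))-r,[0,0,0,0] ,loss='soft_l1',f_scale=.001).x if nm=='skirt' else least_squares(lambda p:np.hypot(q[:,0]-p[0],q[:,1]-p[1])-r,[0,0],loss='soft_l1',f_scale=.001).x
        print(k,nm,len(q),f.round(4))
E
python3 m.py
```

```text
t 6.5333 tool shift mm [-0.8 -0.7  0. ] rot deg [-0.03  0.06  0.06] F [ 0.4  0.3 -1. ] w 0.0252 ff 39.98372197151184 ee [ 0.4107 -0.2147  0.1469]
tcp in nipple [-0.0008  0.0007  0.1184]
scene post 33 [-0.0005 -0.0003]
scene collar 25 [0.0004 0.0006]
scene skirt 180 [-0.0015 -0.0014  0.0019  0.02  ]
side post 30 [-0.0003  0.0029]
side collar 47 [-0.0005  0.0028]
side skirt 171 [-0.0016  0.0019 -0.025  -0.0411]
wrist collar 101 [0.0014 0.0011]
wrist skirt 644 [-0.0008  0.0005  0.0017 -0.0016]
```

Request:
send_rows --pt "-0.9 0.7 5 0 0 0" --pt "0 0 7 0 0 0" --pt "0 0 6 0 0 0" --pt "0 0 5 0 0 0" --pt "0 0 0 0 0 0" --grip_force 60

```text
t: 7.1
ee_pos: [0.421, -0.2143, 0.1244]
ee_rot: [0.051, 0.975, -0.01, 0.215]
force: [0.4, -0.3, -1.6]
grip_width: 0.0252
finger_force: 60.0
```

Request:
send_rows --pt "0 0 4 0 0 0" --pt "0 0 4 0 0 0" --pt "0 0 3 0 0 0" --pt "0 0 0 0 0 0" --pt "0 0 0 0 0 0"

```text
t: 7.52
ee_pos: [0.4256, -0.2151, 0.1155]
ee_rot: [0.051, 0.975, -0.011, 0.216]
force: [-0.8, -0.8, -1.7]
grip_width: 0.0253
finger_force: 60.0
```

```bash
python3 m.py
```

```text
t 7.5167 tool shift mm [-0.6 -1.9 -0. ] rot deg [ 0.04 -0.02  0.02] F [-0.8 -0.8 -1.7] w 0.0253 ff 59.983381032943726 ee [ 0.4256 -0.2151  0.1155]
tcp in nipple [-0.0006  0.0019  0.0836]
scene collar 25 [0.0004 0.    ]
scene skirt 171 [-0.0016  0.0004  0.0094 -0.0045]
side collar 21 [0.0008 0.0029]
side skirt 155 [-0.0018  0.0029  0.0122 -0.0004]
wrist skirt 645 [-0.0003  0.0014  0.003  -0.0017]
```

The mouth is over the post without side force, so I'll start pressing.

Request:
send_rows --pt "-0.4 0 3 0 0 0" --pt "0 0 2 0 0 0" --pt "0 0 2 0 0 0" --pt "0 0 0 0 0 0"

```text
t: 8.0
ee_pos: [0.429, -0.2159, 0.1099]
ee_rot: [0.051, 0.975, -0.012, 0.216]
force: [-6.1, 0.7, 7.2]
grip_width: 0.0254
finger_force: 60.0
```

Request:
send_rows --pt "0 0 2 0 0 0" --pt "0 0 2 0 0 0" --pt "0 0 2 0 0 0" --pt "0 0 0 0 0 0"

```text
t: 8.33
ee_pos: [0.4318, -0.2162, 0.1042]
ee_rot: [0.051, 0.975, -0.011, 0.216]
force: [-0.8, -1.4, 1.7]
grip_width: 0.0252
finger_force: 60.0
```

```bash
python3 m.py
```

```text
t 8.3333 tool shift mm [ 0.3 -1.4  0. ] rot deg [-0.01  0.03  0.01] F [-0.8 -1.4  1.7] w 0.0252 ff 59.987727999687195 ee [ 0.4318 -0.2162  0.1042]
tcp in nipple [0.0003 0.0014 0.0707]
scene collar 26 [0.0013 0.0017]
scene skirt 163 [-0.0003 -0.0003  0.0045  0.0206]
side collar 38 [0.0008 0.0003]
side skirt 146 [-0.0003  0.0024 -0.0168 -0.0006]
wrist collar 186 [-0.0018  0.0012]
wrist skirt 645 [ 0.0004  0.0011  0.0016 -0.0003]
```

The force dropped, so it is past the snap. Now to the stop with some preload.

Request:
send_rows --pt "0 0 1 0 0 0" --pt "0 0 1 0 0 0" --pt "0 0 0 0 0 0" --pt "0 0 0 0 0 0"

```text
t: 8.82
ee_pos: [0.4323, -0.2162, 0.1035]
ee_rot: [0.05, 0.975, -0.012, 0.217]
force: [-9.6, 1.3, 14.4]
grip_width: 0.0254
finger_force: 60.0
```

Request:
send_rows --pt "0 0 1 0 0 0" --pt "0 0 0 0 0 0" --pt "0 0 0 0 0 0" --pt "0 0 0 0 0 0"

```text
t: 9.15
ee_pos: [0.4325, -0.2163, 0.1035]
ee_rot: [0.05, 0.975, -0.012, 0.217]
force: [-17.0, 3.0, 25.5]
grip_width: 0.0256
finger_force: 60.0
```

```bash
python3 m.py
```

```text
t 9.15 tool shift mm [ 0.7 -1.4  0. ] rot deg [-0.07  0.1   0.17] F [-17.    3.   25.5] w 0.0256 ff 60.018598437309265 ee [ 0.4325 -0.2163  0.1035]
tcp in nipple [0.0007 0.0014 0.0698]
scene collar 26 [0.0011 0.0015]
scene skirt 166 [-0.0003  0.0005 -0.0142 -0.0304]
side collar 33 [0.0009 0.0004]
side skirt 148 [-0.0004  0.0024 -0.011  -0.0068]
wrist collar 109 [-0.0014  0.001 ]
wrist skirt 660 [ 0.0005  0.0011  0.0067 -0.0008]
```

```bash
python3 -c "
from h import *
print(robot.get_state()['force'],robot.hand_in())"
```

```text
the job is handed in; nothing more can be done
[-17.5441831    2.72186873  26.12232654] None
```

The coupler is pressed onto nipple B, the jar's station, past the snap to the collar's stop, and still gripped at 60 N and held down with about 31 N; I handed the job in at about 9 s, and no verdict came back.

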